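# Scan and open the filler of the empty soap dispenser

### The arm

A 6-joint arm with a two-finger parallel gripper is mounted at the origin on the work surface. World frame = base frame: x ahead of the robot, y to its left, z up, the work surface at z = 0. Lengths are in m, angles in degrees, forces in N, time in s.
With the tool pointing down it reaches from about 0.375 to 0.975 m from the base axis. Payload 3.8 kg.
Tool frame: the origin (TCP) lies midway between the tips of the shut fingers; the grasp point (between the pads) lies 19 mm behind it; z points along the fingers, x is the direction in which the jaws open and shut, and the axes are right-handed (so a half turn about z gives the same grasp; the last joint's range is limited). The gripper opens to 88 mm and grips with 3 to 60 N. Pads are 18 mm wide; open, the fingers measure 123 mm over their backs; the gripper's body (75 mm by 187 mm) begins 45 mm behind the grasp point.
Start: joints at [60.911, 15.12, 91.902, -0, 72.978, -2.114], TCP at [0.306, 0.602, 0.239] pointing down, gripper open.
Joint ranges: [-150.88, 150.88], [-54.13, 125.18], [17.81, 147.31], [-75.09, 255.09], [0, 152.58], [-146.25, 146.25]. Speed limits (degrees/s): [147.25, 147.25, 180, 180, 180, 180].

### API

Orientations are given as [roll, pitch, yaw] about the fixed x, y, z axes, in that order (R = Rz(yaw) Ry(pitch) Rx(roll)).
In Python, from plant import arm gives the robot as it stands. Calls block until the motion is done:
- arm.move_ptp(position, orientation): joint-space move of the TCP to a pose.
- arm.move_straight(position, speed=0.15, orientation=None, threshold=None): straight line of the TCP; orientation=None keeps the orientation; speed is the mean speed in m/s. With threshold (N) it stops when the force on the tool has changed by that much, and returns True; else False.
- arm.set_joints(angles): joint-space move.
- arm.move_gripper(opening): finger opening in m; the grip force is fixed at half the most; returns when the fingers have stopped.
- arm.sleep(seconds).
- arm.solve_ik(position, orientation): joint angles nearest the present ones, or None.
- arm.read_state(): the state.
- arm.capture(name): name is "side" or "top"; returns the picture (400x640x3 uint8, red, green, blue); there is no depth.
- arm.camera_params(name): a dict with "fx", "fy", "cx", "cy" (pixels), "R" (3x3) and "t" (3): a world point X has camera coordinates R X + t. Camera axes: x right, y down, z forward; pixel columns grow to the right and rows downward; lengths in m; the calibration is good to about 2 mm. A picture is of the moment at which its call begins. camera_params takes no time and is no camera call.
A pose or a line that the arm cannot do raises arm.Unreachable and nothing moves.
- arm.hand_in(): hands the job in, once; it reports no verdict.
The state is a dict: "clock": time; "qpos": joint angles; "qd": joint speeds; "tau": joint torques, N m; "tcp_pos": TCP position; "tool_rot": TCP orientation; "ft_force": force on the tool from outside, world axes, zero at the start; "wrist_torque": the same for the moment, N m; "grip_width": finger opening in m.
Only numpy, scipy, OpenCV 4.12 (cv2) and the standard library are available. Lean on these libraries where they do the work, as an engineer would, in place of code of your own. Each camera call takes 0.05 s, during which the arm holds its last target.

### The job

The soap dispenser beside the soap dish is empty and has to be opened for its refill. Log it first: take the cordless scanner from its dock, hold it still over that dispenser's bar-code label for about a second with the window aimed at the label, and stand it back in the dock. Then unscrew that dispenser's filler cap - the two fillers have threads of opposite hand and nothing shows which is which, so try it one way and, if it will not go, the other - lift it off and finish while holding it level and still a hand's breadth straight above its filler, so that it drips back into the tank; leave the other dispenser's cap and the toiletries alone.

Things in the scene. Friction and masses are not known exactly. Their poses are not given: they have to be found in the camera images.
- dispenser_a: Fixed soap dispenser: white housing 88 x 78 mm, flat top 140 mm above the ledge; a spout arm 56 mm wide runs to 110 mm from the origin in -x, top also at 140 mm. Origin: on the ledge under the filler's axis (housing centre), z up. The filler neck, 42 mm across, rises to 158 mm and carries the cap. Its lug thread is of the opposite hand to dispenser_b's; which is which is not marked.
- cap_a: Dispenser_a's filler cap (loose, 40 g): grey, round, 53 mm across, 20 mm high, on top a wing 46 mm long (its x), 14 mm wide (its y), 18 mm high. Origin: centre of its underside; top of the round part at z = 20 mm, of the wing at 38 mm. Done up, the origin is 144 mm above the ledge and the wing lies along the dispenser's x within 3 degrees.
- label_a (a point): Bar-code label on dispenser A: white card 38 x 30 mm, flat on top of the spout arm, facing up. This point: its centre, 71 mm from the dispenser's origin along its -x, 141 mm above the ledge.
- dispenser_b: The second dispenser, alike in every visible way; sizes and axes as dispenser_a. Only its filler thread is of the opposite hand. Which of the two stands left or right changes. The one beside the soap dish is the empty one. Both are turned up to 17 degrees.
- cap_b: Dispenser_b's filler cap, like cap_a. How both caps turn: the wrong way one stops dead within 4 to 9 degrees; the right way it moves easily, can be lifted straight off after 51 degrees and stops at about 80: turn it 65. Before that it cannot lift more than about 3 mm. One cap comes off anticlockwise seen from above, the other clockwise.
- label_b (a point): Bar-code label on dispenser B: white card 38 x 30 mm, flat on top of the spout arm, facing up. This point: its centre, 71 mm from the dispenser's origin along its -x, 141 mm above the ledge.
- scanner: Cordless scanner (loose, 110 g): grey block 40 mm (its x) x 26 mm (its y) x 112 mm (its z), nose down in the dock. Origin: centre of its underside, the reading window in the black nose; it looks along its -z, is always on and reads 30 to 150 mm from the window.
- dock: Black charging dock of the scanner (fixed): base 86 x 66 x 8 mm with an open-topped upright pocket, inside 48 mm (its x) x 34 mm (its y), walls 6 mm, rim 50 mm above the ledge. Origin: under the centre of the pocket. The scanner stands on the pocket's floor, 8 mm above the ledge, its top at 120 mm, with 4 mm of play all round.
- soap_dish: White soap dish 120 x 84 x 22 mm with a bar of soap, 32 mm high in all (loose). Origin: centre of its underside. It stands outside either the left or the right dispenser, within 0.27 m of that one's origin; the other is over 0.37 m away.
- tube: Closed cream tube lying on its side, 155 x 42 x 32 mm (loose), outside the other dispenser. Origin: underside, 78 mm from the end of its cap; cap towards -x.
- nail_brush: Wooden nail brush 90 x 38 x 28 mm, bristles down, between the dispensers (loose). Origin: centre of its underside.
- shampoo: Closed bottle, 58 mm across, 165 mm high, far on the left (loose). Origin: centre of its underside.
- tumbler: Clear tumbler 72 mm across, 95 mm high, far on the right (loose). Origin: centre of its underside.
Not all that is in view belongs to the job. What is shaped like the dock but red is not meant.

How it is judged:
By the outcome, as a careful person would: the job done as asked, in the order asked, and still so for the second after the job is handed in, while the arm keeps its last pose, push and grip.
It also fails if it takes over 66 s, if anything falls off the work surface, if the arm or the gripper's body presses on something with over 40 N, if the wrist force passes 120 N, or if a joint passes its speed limit or range.

## Working session

There is one attempt and no reset: what is moved stays moved. The work goes in short steps, each a Python script; the robot and the scene stay as the last script left them, time stands still between calls to the robot, and variables do not carry over. Pictures are saved under pics/ and viewed, and the job is handed in when it is done.

```bash
ls; mkdir -p pics; python3 - <<'E'
from plant import arm
import cv2,numpy as np
for n in("top","side"):
    im=arm.capture(n); cv2.imwrite(f"pics/{n}0.png",im[:,:,::-1]); p=arm.camera_params(n)
    print(n,{k:np.round(v,4).tolist() for k,v in p.items()}, (-np.array(p["R"]).T@np.array(p["t"])).round(3))
s=arm.read_state();print(s)
E
```

```text
pics
top {'fx': 485.3961, 'fy': 485.3961, 'cx': 324.2276, 'cy': 201.2044, 'R': [[-0.0002, -1.0, -0.0009], [-0.973, 0.0004, -0.2309], [0.2309, 0.0009, -0.973]], 't': [-0.0145, 0.5714, 1.4319]} [ 0.225 -0.016  1.525]
side {'fx': 380.0221, 'fy': 380.0221, 'cx': 320.569, 'cy': 197.8479, 'R': [[0.987, -0.1601, 0.0163], [-0.1064, -0.7251, -0.6803], [0.1207, 0.6697, -0.7327]], 't': [-0.5437, 0.1378, 1.2737]} [ 0.397 -0.84   1.036]
{'clock': 0.1, 'qpos': array([ 6.09109228e+01,  1.51654283e+01,  9.19731069e+01, -1.13485009e-03,
        7.29797174e+01, -2.11478640e+00]), 'qd': array([-0.09390124, -0.07569361, -0.16925297, -0.0139142 , -0.05627221,
        0.11166269]), 'tau': array([ 8.46953608e-04, -5.03619111e+01, -3.58070111e+01,  7.30715389e-02,
        2.32797477e-02, -4.89125659e-05]), 'tcp_pos': array([0.30586863, 0.60098761, 0.23750868]), 'tool_rot': array([-1.79996720e+02,  1.18211979e-01,  6.30260458e+01]), 'ft_force': array([ 0.06521113, -0.43475293, -0.51460689]), 'wrist_torque': array([ 0.00651656, -0.0149836 , -0.00982377]), 'grip_width': 0.08838689382566332}
```

View pics/top0.png

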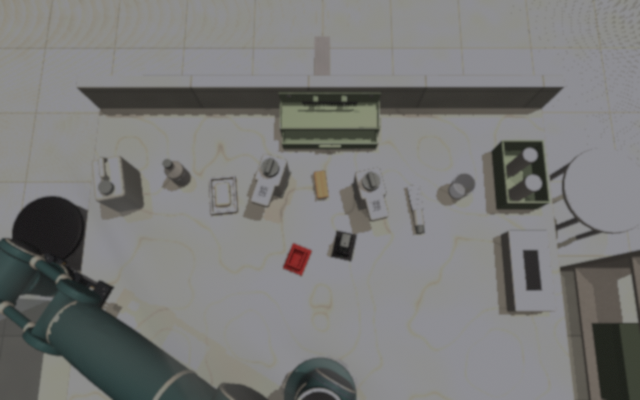

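View pics/side0.png

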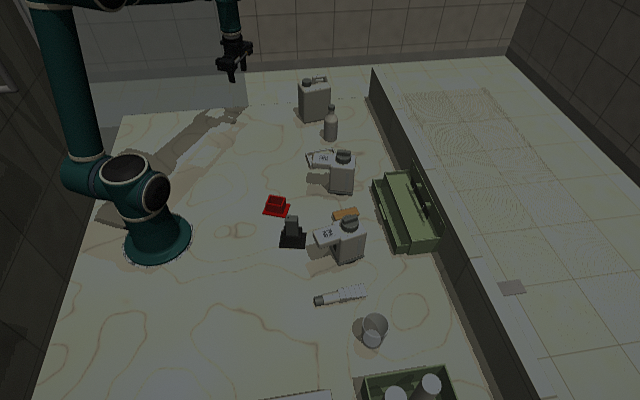

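The soap dish (top 223,195) stands outside the left dispenser (cap 269,168), so that is the target. The tube (416,210) is outside the right one. The black dock with the scanner is at about (344,243) and the red decoy at (297,260). I'll zoom in.

```bash
python3 - <<'E'
import cv2,numpy as np
a=cv2.imread("pics/top0.png"); b=cv2.imread("pics/side0.png")
def crop(im,x,y,w,h,s,n):
    c=cv2.resize(im[y:y+h,x:x+w],None,fx=s,fy=s,interpolation=cv2.INTER_CUBIC); cv2.imwrite(n,cv2.convertScaleAbs(c,alpha=1.8))
crop(a,240,145,80,65,9,"pics/t_disp.png")
crop(a,315,220,60,50,10,"pics/t_dock.png")
crop(b,265,135,110,120,5,"pics/s_zoom.png")
E
```

```text
(no output)
```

View pics/t_disp.png

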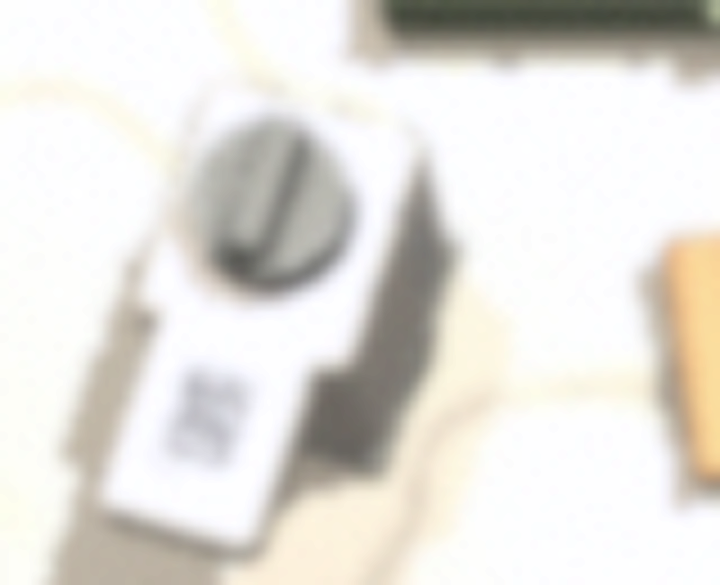

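View pics/t_dock.png

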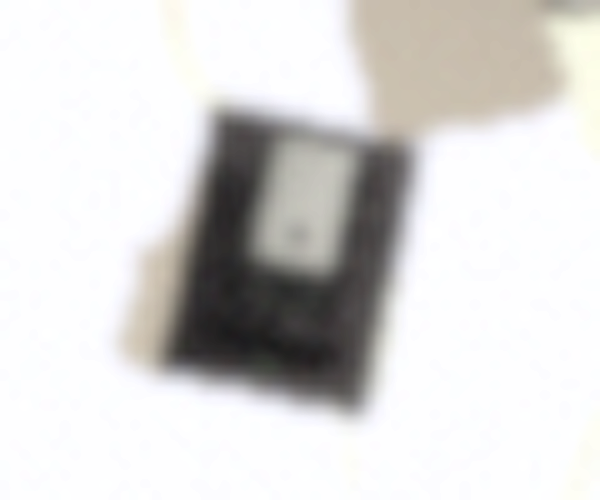

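View pics/s_zoom.png

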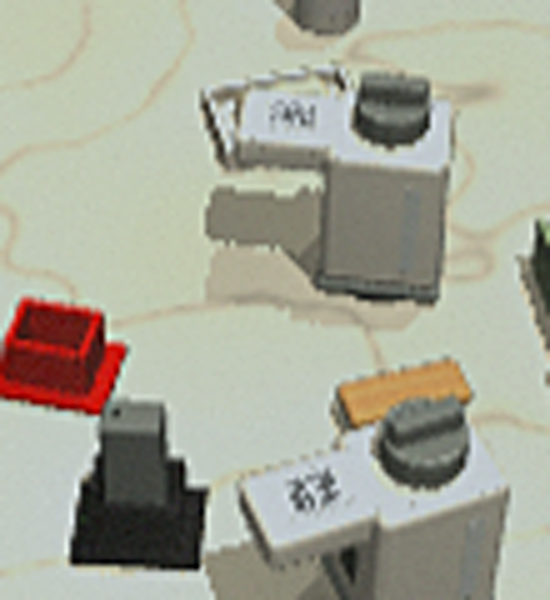

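```bash
cat > h.py <<'E'
import numpy as np,cv2
from plant import arm
def ray(n,uv,z):
    p=arm.camera_params(n);R=np.array(p["R"]);t=np.array(p["t"]);C=-R.T@t
    d=R.T@np.array([(uv[0]-p["cx"])/p["fx"],(uv[1]-p["cy"])/p["fy"],1.])
    return C+d*(z-C[2])/d[2]
def proj(n,X):
    p=arm.camera_params(n);c=np.array(p["R"])@np.array(X)+np.array(p["t"])
    return np.array([p["fx"]*c[0]/c[2]+p["cx"],p["fy"]*c[1]/c[2]+p["cy"]])
def tri(a,b):
    A=[];
    for n,uv in(("top",a),("side",b)):
        p=arm.camera_params(n);P=np.hstack([np.array(p["R"]),np.array(p["t"])[:,None]])
        x,y=(uv[0]-p["cx"])/p["fx"],(uv[1]-p["cy"])/p["fy"]
        A+= [x*P[2]-P[0],y*P[2]-P[1]]
    A=np.array(A);return np.linalg.lstsq(A[:,:3],-A[:,3],rcond=None)[0]
E
python3 - <<'E'
from h import *
a=cv2.imread("pics/top0.png"); b=cv2.imread("pics/side0.png")
def cr(c,o,s): return [(c[0]+.5)/s-.5+o[0],(c[1]+.5)/s-.5+o[1]]
T=lambda c:cr(c,(240,145),9)
pts=dict(tipL=(103,507),tipR=(245,550),shL=(152,315),shR=(318,368),backR=(425,130),backL=(205,85),label=(208,417))
P={k:ray("top",T(c),.14)[:2] for k,c in pts.items()}
for k in P:print(k,P[k].round(4))
print("tipw",np.linalg.norm(P["tipL"]-P["tipR"]))
tip=(P["tipL"]+P["tipR"])/2
D=lambda c,o,s,z:ray("top",cr(c,o,s),z)[:2]
# scanner
S=[D(c,(315,220),10,.12) for c in((270,135),(360,148),(333,278),(250,265))]
S=np.array(S);print(S.round(4),S.mean(0).round(4),[np.linalg.norm(S[i]-S[i-1]).round(4) for i in range(4)])
B=np.array([D(c,(315,220),10,.008) for c in((213,105),(415,143),(362,410),(168,370))])
print("dock",B.round(4),B.mean(0).round(4),[np.linalg.norm(B[i]-B[i-1]).round(4) for i in range(4)])
print("gray sample: housing, table, cap",a[190,265],a[220,200],a[170,265])
# colour masks
hsv=cv2.cvtColor(a,cv2.COLOR_BGR2HSV)
roi=a[145:210,240:320]
print(cv2.cvtColor(roi,cv2.COLOR_BGR2GRAY)[8:62:4,8:48:2])
E
```

```text
tipL [0.5551 0.2   ]
tipR [0.5407 0.1534]
shL [0.6201 0.1862]
shR [0.602  0.1311]
backR [0.684  0.0974]
backL [0.6998 0.171 ]
label [0.5854 0.1667]
tipw 0.04884958505544297
[[ 0.4629 -0.0655]
 [ 0.459  -0.0918]
 [ 0.4208 -0.0835]
 [ 0.4246 -0.0593]] [ 0.4418 -0.075 ] [np.float64(0.0388), np.float64(0.0266), np.float64(0.0391), np.float64(0.0244)]
dock [[ 0.4915 -0.0515]
 [ 0.4793 -0.1152]
 [ 0.395  -0.0974]
 [ 0.4075 -0.0369]] [ 0.4433 -0.0753] [np.float64(0.0852), np.float64(0.0649), np.float64(0.0862), np.float64(0.0618)]
gray sample: housing, table, cap [123 119 119] [137 141 141] [84 87 87]
[[141 141 140 141 141 141 141 140 139 138 135 137 140 140 141 140 138 136
  139 140]
 [141 140 139 139 141 140 137 134 141 138 131 125 129 137 137 133 137 140
  139 140]
 [141 141 141 141 139 137 130 128 113 100  94 100  85  93 122 139 142 141
  139 130]
 [141 141 141 141 140 134 125 109 100  96  99  92  74  94 103 117 138 141
  130  94]
 [141 140 141 141 137 127 117 106  91  95  98  75  92 102 102  93 131 137
  101  72]
 [141 141 139 129 127 138 128 105  68  52  62  84 101  88  76 116 139 119
   75  66]
 [141 140 134 116 134 140 139 132 121 103  89  85 103 125 138 141 127  82
   68  67]
 [141 138 113  99  99 135 142 142 142 142 142 142 141 142 141 137 102  69
   66  71]
 [137 115 102 105 129 141 137 133 138 140 141 141 140 129 116  99  70  67
   67  74]
 [126 103 103 120 140 139 119 110 112 116 135 141 133  86  58  59  63  66
   77 116]
 [108 101 112 137 140 128 119 114 109 128 141 138 104  62  56  57  59  73
  109 131]
 [122 104 130 141 141 138 138 137 135 141 140 121  82  83  82  83  82 101
  129 127]
 [112 104 114 125 134 138 141 141 141 142 132 100 115 132 134 135 135 135
  131 125]
 [101 101 100  97  94  89  88  91 103 113 103 125 134 135 135 135 134 129
  125 133]]
```

```bash
python3 - <<'E'
from h import *
def cr(c,o,s): return [(c[0]+.5)/s-.5+o[0],(c[1]+.5)/s-.5+o[1]]
T=lambda c:cr(c,(240,145),9)
S=lambda c:cr(c,(265,135),5)
print("label tri",tri(T((208,417)),S((292,115))))
for z in(.154,.164):print("cap",ray("top",T((272,203)),z))
a=cv2.imread("pics/top0.png",0); b=cv2.imread("pics/side0.png",0)
# dark bars of label centroid, both views
def cen(im,x0,y0,x1,y1,th):
    m=np.clip(th-im[y0:y1,x0:x1].astype(float),0,None);ys,xs=np.mgrid[y0:y1,x0:x1];return [(m*xs).sum()/m.sum(),(m*ys).sum()/m.sum()]
lt=cen(a,257,184,269,199,135);print(lt,ray("top",lt,.141))
print(a[186:206,252:270]); 
print(b[150:168,312:336])
ca=cv2.resize(a[160:182,258:282],None,fx=24,fy=24,interpolation=cv2.INTER_CUBIC);cb=cv2.resize(b[145:168,330:356],None,fx=22,fy=22,interpolation=cv2.INTER_CUBIC)
h=max(ca.shape[0],cb.shape[0]);cv2.imwrite("pics/caps.png",cv2.resize(cv2.convertScaleAbs(np.hstack([np.pad(ca,((0,h-ca.shape[0]),(0,0))),np.pad(cb,((0,h-cb.shape[0]),(0,0)))]),alpha=2),None,fx=.69,fy=.69)); print(ca.shape,cb.shape)
E
```

```text
label tri [0.5842454  0.1661474  0.14416777]
cap [0.65425753 0.14596678 0.154     ]
cap [0.65112991 0.14478554 0.164     ]
[np.float64(262.5185964912281), np.float64(190.76350877192982)] [0.58550396 0.16701673 0.141     ]
[[102 102 106 118 132 139 140 137 129 122 122 127 130 131 133 137 139 140]
 [102 103 110 124 135 140 139 135 123 111 113 118 121 120 124 131 136 139]
 [102 104 115 129 138 141 139 133 119 107 107 111 113 113 118 126 134 139]
 [102 106 119 133 139 140 139 131 119 109 110 112 112 114 116 126 135 140]
 [103 112 125 136 140 140 136 127 116 107 109 113 117 119 119 127 137 140]
 [105 117 131 139 140 138 132 122 111 106 108 110 115 121 124 132 139 141]
 [108 121 134 139 141 137 130 119 113 110 109 107 110 118 126 135 140 141]
 [111 125 136 140 140 136 128 120 119 118 114 111 108 116 127 136 140 141]
 [114 130 139 140 139 135 127 119 119 121 120 117 113 120 132 139 141 140]
 [120 135 139 140 138 136 131 125 122 123 123 121 117 125 135 140 141 140]
 [126 136 140 141 139 137 136 133 133 132 129 125 125 130 137 140 140 138]
 [129 139 141 141 140 139 137 138 138 138 136 135 135
[... 1763 characters left out ...]
 105 111 113 107 114 109 114 112 107 112 111
  111 111 111 109 116 103]
 [ 93 116 115  94 114 114 114 114 112 112 112 112 110 112 112 113 112 110
  110 111 111 110 112 114]
 [ 64  88  89  75  92  94  97  99 106 105 110 113 115 116 115 115 113 113
  112 112 110 110 112 112]
 [ 49  74  72  72  73  62  75  77  82  79  84  86  86  87  91  93  95 101
   93 111 111 110 112 110]
 [ 48  72  69  69  70  63  69  67  68  67  67  68  67  68  71  60  72  74
   85 113 113 111 111 112]
 [ 50  69  65  65  65  65  64  66  64  64  66  66  66  65  67  60  67  66
   75 102  95 114 115 113]
 [ 53  49  54  56  54  58  59  60  63  61  61  63  62  63  65  65  66  52
   53  75  77  94  96  98]]
(528, 576) (506, 572)
```

View pics/caps.png

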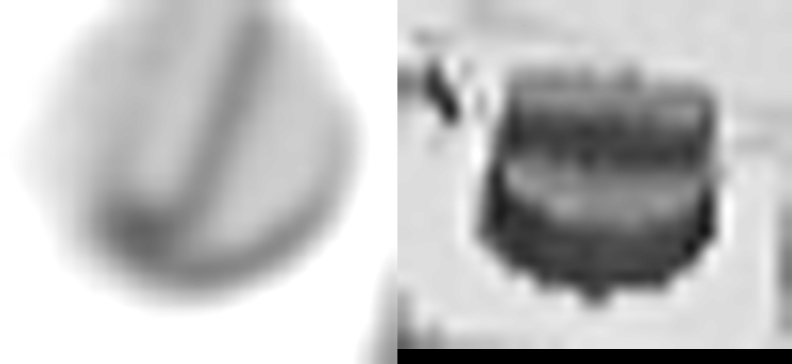

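Checks: the scanner measures 39 x 26 mm and the dock 86 x 65 mm, both as specified. The label triangulates to z = 0.144 against 0.141. Label plus 71 mm and the cap ray agree on the filler axis to about 2 mm, at (0.6535, 0.146), with a yaw of about -17°. Next I grasp the scanner.

```bash
python3 - <<'E'
from h import *
O=[180,0,79.3]
print(arm.solve_ik([.4425,-.075,.26],O))
arm.move_ptp([.4425,-.075,.25],O)
s=arm.read_state();print(s["clock"],s["tcp_pos"],s["tool_rot"])
print(arm.move_straight([.4425,-.075,.073],speed=.12,threshold=12))
s=arm.read_state();print(s["clock"],s["tcp_pos"],s["ft_force"])
arm.move_gripper(0.0)
s=arm.read_state();print(s["clock"],s["tcp_pos"],s["ft_force"],s["grip_width"])
im=arm.capture("side");cv2.imwrite("pics/side1.png",cv2.convertScaleAbs(cv2.resize(im[160:300,230:400,::-1],None,fx=4,fy=4),alpha=1.6))
E
```

```text
[-1.28001268e+01 -1.08804803e+01  1.16555245e+02 -2.54444375e-14
  7.43252358e+01 -9.21001268e+01]
2.55 [ 0.44279872 -0.07454449  0.25006112] [ 1.79991304e+02 -1.08283441e-02  7.93441974e+01]
False
4.175 [ 0.44319009 -0.07512831  0.0737137 ] [-0.54397782 -0.10324181 -0.04387732]
5.1333 [ 0.44248381 -0.07500186  0.07295921] [ 0.05592606 -0.22024874  0.08908009] 0.02564445989338655
```

View pics/side1.png

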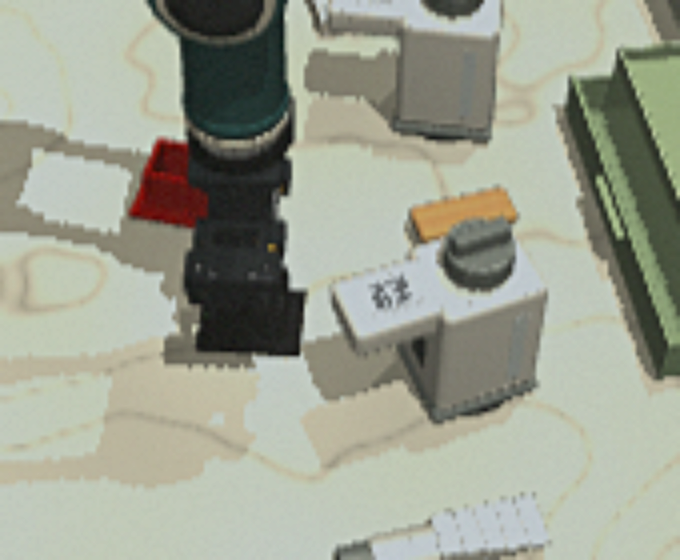

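The scanner is gripped: the fingers stopped at 25.6 mm on its 26 mm width. Next I lift it, carry it over the label and look.

```bash
python3 - <<'E'
from h import *
arm.move_straight([.4425,-.075,.29],speed=.15)
arm.move_straight([.5855,.1667,.29],speed=.2)
arm.move_straight([.5855,.1667,.272],speed=.05)
s=arm.read_state();print(s["clock"],s["tcp_pos"],s["tool_rot"],s["grip_width"])
arm.sleep(.9)
for n in("top","side"):
    im=arm.capture(n);cv2.imwrite(f"pics/{n}2.png",im[:,:,::-1])
    c=im[80:220,230:400,::-1];cv2.imwrite(f"pics/{n}2z.png",cv2.convertScaleAbs(cv2.resize(c,None,fx=4,fy=4,interpolation=cv2.INTER_CUBIC),alpha=1.6))
    print(proj(n,[.5855,.1667,.141]),proj(n,[.5855,.1667,.207]))
s=arm.read_state();print(s["clock"],s["tcp_pos"])
E
```

```text
8.85 [0.58515109 0.1665526  0.27135018] [-1.79940965e+02  2.51375845e-02  7.92932157e+01] 0.025714539170737415
[262.62605641 190.76476824] [259.7080044  184.85896943]
[323.3172836  158.13539282] [323.73203941 143.58043953]
9.85 [0.58549478 0.16672055 0.27199289]
```

View pics/side2z.png

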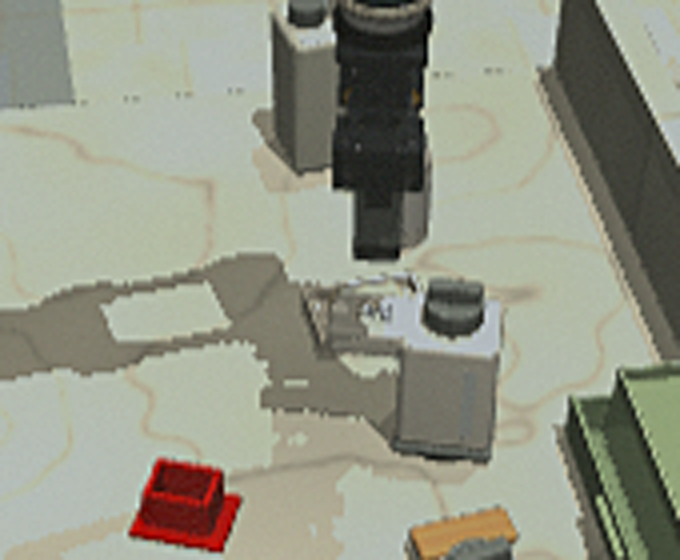

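View pics/top2z.png

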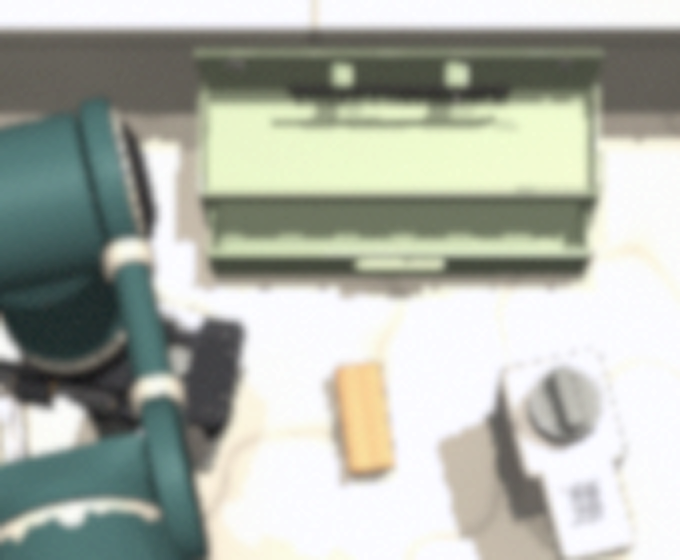

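In the side view the black nose is at (324,144), matching the predicted window position (323.7,143.6). The label is right below it at (324,158), about 66 mm away. I'll hold a bit longer, then dock the scanner.

```bash
python3 - <<'E'
from h import *
arm.sleep(.6)
arm.move_straight([.5855,.1667,.29],speed=.1)
arm.move_straight([.4425,-.075,.29],speed=.2)
arm.move_straight([.4425,-.075,.13],speed=.15)
arm.sleep(.2)
h=arm.move_straight([.4425,-.075,.0735],speed=.05,threshold=6)
s=arm.read_state();print(h,s["clock"],s["tcp_pos"],s["ft_force"])
im=arm.capture("side");cv2.imwrite("pics/side3.png",cv2.convertScaleAbs(cv2.resize(im[160:300,230:400,::-1],None,fx=4,fy=4),alpha=1.6))
E
```

```text
False 15.0417 [ 0.44290312 -0.07510651  0.07390502] [ 0.22781791  0.81884907 -0.8708596 ]
```

View pics/side3.png

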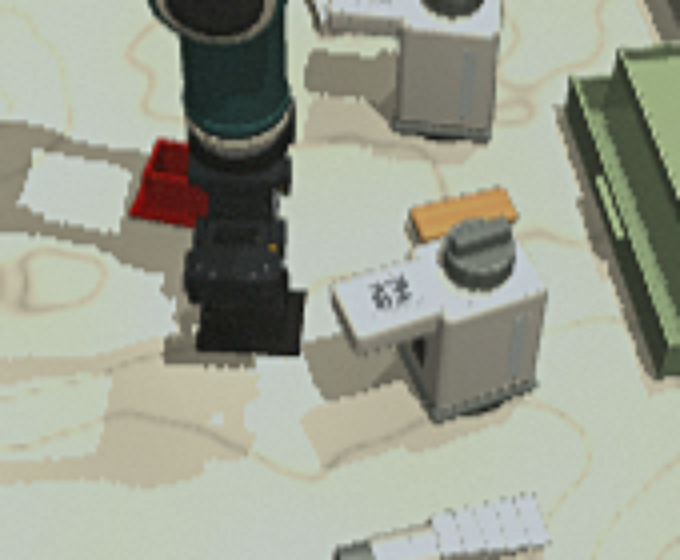

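It slid in freely down to the floor. Next I release, retreat, check the scanner and measure the cap more finely.

```bash
python3 - <<'E'
from h import *
arm.move_gripper(0.07)
arm.move_straight([.4425,-.075,.25],speed=.15)
O=[180,0,73]
arm.move_ptp([.6535,.146,.235],O)
s=arm.read_state();print(s["clock"],s["tcp_pos"],s["tool_rot"],s["qpos"].round(1),s["grip_width"])
for n in("top","side"):
    im=arm.capture(n);cv2.imwrite(f"pics/{n}4.png",im[:,:,::-1])
    c=im[100:270,250:420,::-1];cv2.imwrite(f"pics/{n}4z.png",cv2.convertScaleAbs(cv2.resize(c,None,fx=3.5,fy=3.5,interpolation=cv2.INTER_CUBIC),alpha=1.6))
E
```

```text
18.3667 [0.653034   0.14506318 0.23493069] [-1.79978207e+02  5.12649055e-02  7.29828825e+01] [ 10.4  14.6  92.9  -0.   72.5 -62.6] 0.07019671131109437
```

View pics/side4z.png

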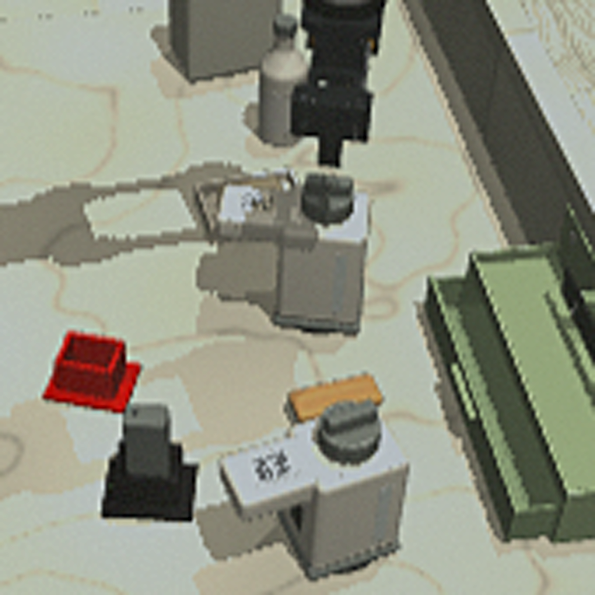

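View pics/top4z.png

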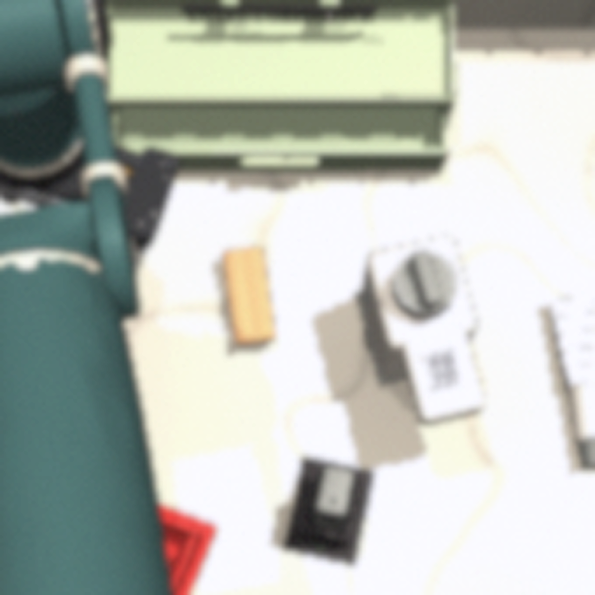

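The scanner stands upright in the dock (side crop 148,440) and the fingertip is above the wing. I'll check the predicted projection, then descend on the cap.

```bash
python3 - <<'E'
from h import *
print("wing top predicted side",proj("side",[.6535,.146,.182]),"measured ~(344,151)")
h=arm.move_straight([.6535,.146,.168],speed=.06,threshold=6)
arm.sleep(.2)
s=arm.read_state();print(h,s["clock"],s["tcp_pos"],s["ft_force"])
arm.move_gripper(0.0)
arm.sleep(.2)
s=arm.read_state();print(s["clock"],s["tcp_pos"],s["tool_rot"],s["ft_force"].round(2),s["wrist_torque"].round(3),s["grip_width"])
E
```

```text
wing top predicted side [343.90651998 151.2532004 ] measured ~(344,151)
False 19.9333 [0.6537834  0.14605511 0.16856064] [ 0.28858708 -0.34542814  0.1306641 ]
21.0167 [0.65354818 0.14617284 0.16803553] [ 1.79996392e+02 -1.66479790e-02  7.30039356e+01] [-0.98  0.92 -0.18] [ 0.221 -0.036 -0.055] 0.013935461640261571
```

The grip is 13.9 mm on the 14 mm wing, with low forces. Now I try anticlockwise in small steps, watching the wrist torque.

```bash
python3 - <<'E'
from h import *
P=[.6535,.146,.168]
for d in(3,6,9,12):
    q=arm.solve_ik(P,[180,0,73+d]); arm.set_joints(q); arm.sleep(.1)
    s=arm.read_state();print(d,round(s["clock"],2),s["tool_rot"][2].round(2),s["ft_force"].round(1),s["wrist_torque"].round(2),s["grip_width"].round(4))
    if abs(s["wrist_torque"][2])>.8: break
E
```

```text
Traceback (most recent call last):
AttributeError: 'float' object has no attribute 'round'
```

```bash
python3 - <<'E'
from h import *
P=[.6535,.146,.168]
def st(d):
    s=arm.read_state();print(d,round(s["clock"],2),np.round(s["tool_rot"],2),s["ft_force"].round(1),s["wrist_torque"].round(2),round(s["grip_width"],4));return s
st(3)
for d in(6,8,10,12):
    q=arm.solve_ik(P,[180,0,73+d]); arm.set_joints(q); arm.sleep(.1)
    if abs(st(d)["wrist_torque"][2])>.7: break
E
```

```text
3 21.37 [-1.800e+02 -1.000e-02  7.594e+01] [-0.7  0.2  0.5] [0.19 0.   0.04] 0.0131
6 21.72 [ 1.800e+02 -1.000e-02  7.892e+01] [0.5 1.2 0.3] [ 0.27 -0.06 -0.04] 0.0138
8 22.07 [ 1.7999e+02 -1.0000e-02  8.0940e+01] [ 0.3  2.4 -0.3] [ 0.29 -0.21 -0.05] 0.0135
10 22.42 [ 1.7999e+02 -1.0000e-02  8.2950e+01] [ 1.1  1.7 -0.1] [ 0.4  -0.26  0.01] 0.0137
12 22.77 [ 1.7999e+02 -2.0000e-02  8.4950e+01] [2.1 2.8 1.2] [ 0.5  -0.23 -0.02] 0.0138
```

There is no stop at 12°, which is past the 9° limit, and the torque is negligible. Anticlockwise is the right way, so I continue to 66°.

```bash
python3 - <<'E'
from h import *
P=[.6535,.146,.168]
def st(d):
    s=arm.read_state();print(d,round(s["clock"],2),np.round(s["tool_rot"],2),np.round(s["tcp_pos"],4),s["ft_force"].round(1),s["wrist_torque"].round(2),round(s["grip_width"],4));return s
for d in(20,30,40,50,58,66):
    q=arm.solve_ik(P,[180,0,73+d]); arm.set_joints(q); arm.sleep(.1)
    s=st(d)
    if abs(s["wrist_torque"][2])>.7 or np.linalg.norm(s["ft_force"])>15: break
im=arm.capture("side");cv2.imwrite("pics/side5z.png",cv2.convertScaleAbs(cv2.resize(im[100:200,280:400,::-1],None,fx=5,fy=5,interpolation=cv2.INTER_CUBIC),alpha=1.6))
E
```

```text
20 23.12 [-1.7997e+02 -2.0000e-02  9.2830e+01] [0.6532 0.1463 0.168 ] [-0.8  3.1  0.7] [ 0.67  0.12 -0.02] 0.0138
30 23.52 [-1.8000e+02 -2.0000e-02  1.0279e+02] [0.6534 0.1463 0.1681] [-0.3  4.3  1.3] [0.83 0.03 0.01] 0.0138
40 23.91 [ 1.7996e+02 -1.0000e-02  1.1278e+02] [0.6537 0.1462 0.1681] [ 0.8  4.3 -0.1] [ 0.98 -0.28 -0.02] 0.0138
50 24.3 [ 1.7997e+02 -2.0000e-02  1.2284e+02] [0.6535 0.1463 0.1681] [0.1 4.2 0.5] [ 1.05 -0.18 -0.03] 0.0136
58 24.66 [ 1.7997e+02 -2.0000e-02  1.3085e+02] [0.6535 0.1464 0.1681] [0.1 4.8 0.6] [ 1.01 -0.09 -0.02] 0.0137
66 25.02 [ 1.7996e+02 -1.0000e-02  1.3884e+02] [0.6536 0.1464 0.1682] [0.1 5.6 0.2] [ 1.11 -0.14 -0.02] 0.014
```

View pics/side5z.png

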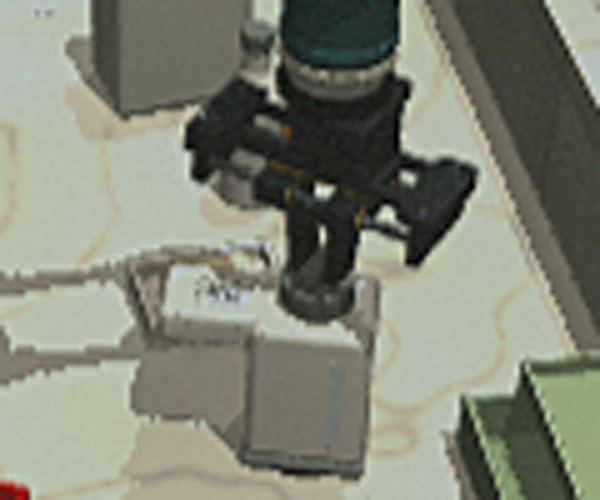

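The cap has turned 66° with the wing still held (14.0 mm). There is a mild 5.6 N side load, so I'll shift 1 mm in +y to relieve it, then lift.

```bash
python3 - <<'E'
from h import *
def st(d):
    s=arm.read_state();print(d,round(s["clock"],2),np.round(s["tool_rot"],2),np.round(s["tcp_pos"],4),s["ft_force"].round(1),s["wrist_torque"].round(2),round(s["grip_width"],4));return s
arm.move_straight([.6535,.147,.168],speed=.01);st("shift")
h=arm.move_straight([.6535,.147,.178],speed=.02,threshold=12);st(h)
if not h:
    h=arm.move_straight([.6535,.147,.263],speed=.07,threshold=12); arm.sleep(.5); st(h)
for n in("top","side"):
    im=arm.capture(n);cv2.imwrite(f"pics/{n}6.png",im[:,:,::-1])
    c=im[70:230,250:410,::-1];cv2.imwrite(f"pics/{n}6z.png",cv2.convertScaleAbs(cv2.resize(c,None,fx=3.7,fy=3.7,interpolation=cv2.INTER_CUBIC),alpha=1.6))
E
```

```text
shift 25.32 [-1.7997e+02  2.0000e-02  1.3893e+02] [0.6535 0.1466 0.168 ] [0.5 2.5 1.5] [ 0.58 -0.15 -0.05] 0.0138
False 25.97 [-1.7998e+02  3.0000e-02  1.3899e+02] [0.6535 0.1465 0.1783] [ 0.  -0.5  0.4] [ 0.12 -0.12  0.02] 0.0138
False 27.83 [-180.   -0.  139.] [0.6535 0.147  0.263 ] [ 0.1  1.2 -0.3] [ 0.12  0.01 -0.04] 0.0135
```

View pics/side6z.png

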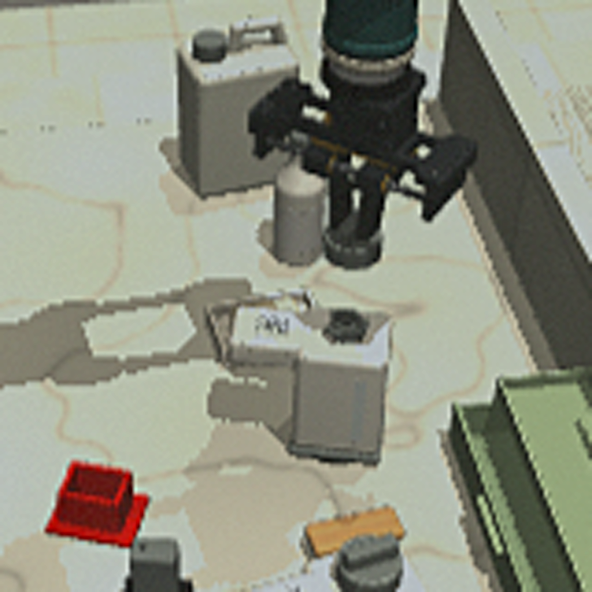

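View pics/top6z.png

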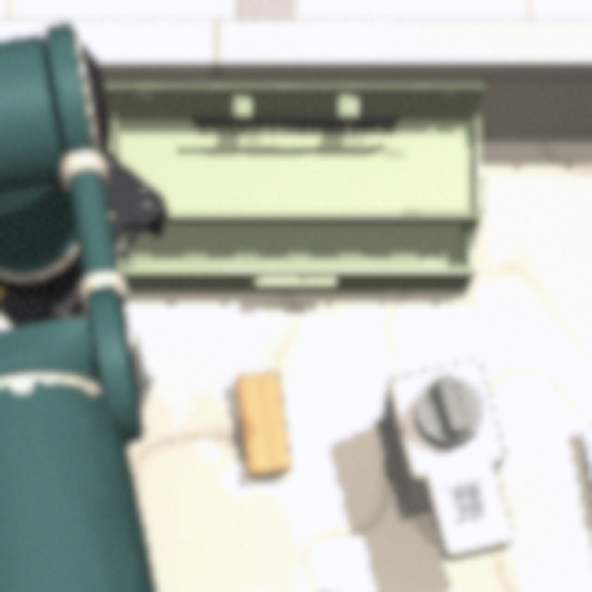

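The cap is off and held level in the side view (crop 353,245), above the open neck (348,325). One last cross-check of the neck position, then I hand in.

```bash
python3 - <<'E'
from h import *
print("neck",ray("side",[250+347/3.7,70+324/3.7],.158),"cap pred side px",proj("side",[.6535,.147,.249]),"meas",250+353/3.7,70+245/3.7)
arm.sleep(.5)
s=arm.read_state();print(s["clock"],s["tcp_pos"],np.abs(s["qd"]).max(),s["grip_width"],s["tool_rot"])
arm.hand_in()
E
```

```text
neck [0.65340594 0.14037139 0.158     ] cap pred side px [345.07592118 135.60226745] meas 345.4054054054054 136.2162162162162
28.4333 [0.65349032 0.14698646 0.26300749] 0.09553581803749255 0.01375900358732188 [-1.79999143e+02  1.66218862e-03  1.39001074e+02]
the job is handed in; nothing more can be done
```

I logged the empty dispenser, took its filler cap off and handed the job in at 28.4 s of the 66 s allowed. The hand-in gives no verdict.

- **Dispenser:** the empty one is the left one, next to the soap dish.
- **Scan:** I held the scanner still for about 1.6 s, roughly 66 mm above the label. In the side view the nose was within a pixel of where it should be, right over the label. I could not see the reading itself.
- **Docking:** the scanner slid back into the black dock without resistance, and a later picture showed it standing upright.
- **Cap:** I tried anticlockwise first and it was the right way. It passed 9° without a stop, and I turned it 66° before lifting it off.
- **Final hold:** the grip was 13.8 mm on the 14 mm wing, the tool was vertical and still, and the cap was 95 mm above its seated height.

**Checks that disagreed:**
- One rough single-view reading of the neck came out 6–7 mm off in y (0.140 against 0.147). I trusted 0.147 because the side force on the arm dropped as I moved there, and the cap lifted off freely with almost no side force.
- A side load of about 5.6 N built up while turning, from an offset of about 1 mm. I relieved it before lifting.

I did not deliberately touch the other cap or the toiletries, and nothing in the pictures looked disturbed.

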